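# Lock the sliding drill jig with its locating pin

### The arm

A 6-joint arm with a two-finger parallel gripper is mounted at the origin on the work surface. World frame = base frame: x ahead of the robot, y to its left, z up, the work surface at z = 0. Lengths are in m, angles in rad, forces in N, time in s.
With the tool pointing down it reaches from about 0.375 to 0.975 m from the base axis. Payload 3.8 kg.
Tool frame: the origin (TCP) lies midway between the tips of the shut fingers; the grasp point (between the pads) lies 19 mm behind it; z points along the fingers, y is the line along which they close (so a half turn about z gives the same grasp; the last joint's range is limited). The gripper opens to 85 mm and grips with 20 to 120 N. Pads are 22 mm wide; open, the fingers measure 114 mm over their backs; the gripper's body (76 mm by 85 mm) begins 54 mm behind the grasp point. The pads swing forward as they close: fully open they stand 13 mm farther back than shut.
Start: joints at [1.29, 0.264, 1.604, -0, 1.274, -0.037], TCP at [0.163, 0.655, 0.231] pointing down, gripper open.
Joint ranges: [-2.63, 2.63], [-0.94, 2.18], [0.31, 2.57], [-1.31, 4.45], [0, 2.66], [-2.55, 2.55]. Speed limits (rad/s): [2.57, 2.57, 3.14, 3.14, 3.14, 3.14].

### API

Orientations are given as a rotation vector (axis times angle).
In Python, from workcell import bot gives the robot as it stands.
- The arm moves only by the tool step_arm, never from a script. Its argument "motion" is a list of rows, each a list of 5 numbers: the finger opening in cm, from 0 to 8.54, then the shift along the tool's x, y, z in cm, then the turn about the tool's z in degrees. In form: [[claw, dx, dy, dz, twist], ...]. A call has 1 to 20 rows; each row is the pose to reach, as a shift and turn from the pose commanded when the call began, along the tool's axes at that moment; what a row does not reach only later rows make up. A row lasts 1/10 s, in which the tool goes at most 50 mm and 8.59 degrees, less where a joint would pass 70% of its speed; a pose out of reach is approached as far as the arm can. A call with a gripper value outside its range is refused whole. The fingers move at their own pace and stop on an object; "force" is the grip in N (left out, the last holds). Time passes only in rows, so rows that repeat a pose let the fingers close. It gives the time, the measured TCP pose, the force, the opening and the grip force at its end, in the units of the state.
- bot.read_state(): the state, without advancing time (a new reading comes with each control period).
- bot.read_camera(name): name is "scene" or "top"; returns (picture, depth): 384x512x3 uint8, red, green, blue; 384x512 float32, m along the optical axis (not along the pixel's ray), 0 where there is no reading.
- bot.calibration(name): a dict with "mtx" (3x3 intrinsics, pixels), "origin" and "orientation" of the camera in the world. Camera axes: x right, y up, looking along -z (the intrinsics and any distortion apply to the point x, -y, -z); pixel columns grow to the right and rows downward; lengths in m; the calibration is good to about 2 mm. A picture is of the moment at which its call begins. calibration takes no time and is no camera call.
- bot.finish_job(): hands the job in; it is judged then, once.
The state is a dict: "time": time; "q": joint angles; "joint_vel": joint speeds; "joint_torque": joint torques, N m; "tool_pos": TCP position; "tcp_rot": TCP orientation; "wrist_force": force on the tool from outside, world axes, zero at the start; "torque": the same for the moment, N m; "width": opening from 0.0 (shut) to 1.0 (fully open); "grip_force": force on a finger pad.
Only numpy, scipy, OpenCV 4.12 (cv2) and the standard library are available. Lean on these libraries where they do the work, as an engineer would, in place of code of your own. Each camera call takes 0.05 s, during which the arm holds its last target. There are 200 camera calls.

### The job

Take the round-handled locating pin from the wooden pin block and stand it in the hole of the jig's sliding steel plate before moving the plate. With the pin resting lightly on the bar underneath, slide the plate along its guides towards the bamboo-cup end, feeling for the hidden hole in the bar until the pin drops in, then seat it fully home with its flange flat on the plate, and let go. Never force the pin or plate, and leave the other pins and the bamboo cups as they stand.

Things in the scene. Friction and masses are not known exactly. Their poses are not given: they have to be found in the camera images.
- pin_grip (a point): the locating pin's grip centre, on its axis, 28 mm above its flange's underside and 60 mm above its tip; z up. Plain steel, 78 mm tall, about 140 g: shank 10 mm diameter, 32 mm long, chamfered; flange 28 mm wide, 5 mm thick; smooth round handle 20 mm diameter, top 46 mm above the flange's underside. Starts upright in one of the block's three places, flange on the block's top.
- pin_tip (a point): the lower end of the locating pin's shank, on its axis. In the pin block it hangs 32 mm deep and lifts straight out. Standing in the plate hole on the bar it is 28 mm above the bench and the flange is 19 mm above the plate; fully home it is 9 mm above the bench.
- plate_hole (a point): centre of the 13 mm hole (2 mm chamfer, right through) in the jig's sliding plate, at the plate's top face, 41 mm above the bench. Plate 12 mm thick. Its y axis is the way the plate slides, towards the plate's end with a clamped bamboo cup (60 mm wide, axis 105 mm from this hole, clamp top 71 mm above the plate); z up. Pushing a pin that stands in the hole moves the plate.
- slide_plate (a joint): travel of the plate along plate_hole's +y, in m: 0 at the start stop, 0.075 at the far stop; starts between 0 and 0.008. Slides stiffly (1 to 2 N), stays where left. The bar's hidden hole comes under the plate hole at a value between 0.025 and 0.058, different every time. With the pin in it the plate is locked, with about 3 mm of play each way.
- bar_top (a point): a point on the jig at mid-length, level with the top of the flat steel bar 1 mm below the plate (28 mm above the bench); y is the slide direction. The bar sits on springs: it gives from about 1.5 N, 1 mm per 2.5 N, 5 mm at most. Its one hole, 12.5 mm round, 16 mm deep, is hidden by the plate, on the plate hole's line of travel. Over 20 N of pin on bar, or 60 N on plate, marks the steel.
- block_centre (a point): centre of the top face of the wooden pin block (172 x 50 x 40 mm high, fixed to the bench). Its three pin places lie along its x axis at -56, 0 and +56 mm; all three hold a pin.
- tee_pin: another pin in the block, with a T-shaped handle (cross bar 44 mm long, 11 mm thick, top 65.5 mm above its tip); not wanted. Origin at the tip of its shank
- stub_pin: another pin in the block, with a low flat disc head 30 mm wide and 14 mm thick, top 39 mm above its tip; not wanted. Origin at the tip of its shank
- cup0: open bamboo cup standing on the bench, 72 mm wide, 90 mm tall, origin at the centre of its underside
- cup1: open bamboo cup standing on the bench, 80 mm wide, 85 mm tall, origin at the centre of its underside
- cup2: open bamboo cup standing on the bench, 74 mm wide, 95 mm tall, origin at the centre of its underside
Things that resemble listed ones, but are neither listed nor needed, are in the scene too. Leave any blue or orange look-alike of the part that bears pin_grip alone.

How it is judged:
By the outcome, as a careful person would: the job done as asked, in the order asked, and still so for the second after the job is handed in, with the robot touching nothing.
It also fails if it takes over 56 s, if anything falls off the work surface, if the arm or the gripper's body presses on something with over 40 N, if the wrist force passes 120 N, or if a joint passes its speed limit or range.

## Working session

There is one attempt and no reset: what is moved stays moved. The work goes in short steps, Python scripts to look and compute and a tool call to move; the robot and the scene stay as the last step left them, time stands still between calls to the robot, and variables do not carry over. Pictures are saved under pics/ and viewed, at most 10 in all, crops included, and the job is handed in when it is done.

Besides the shell and the picture viewer there is one more tool, called after "Call:" as a command line: name --pt "numbers of a row" for each row, then --argument value for the rest. step_arm: Moves the arm, as the interface text tells. Its arguments: {"type":"object","properties":{"motion":{"type":"array","items":{"type":"array","items":{"type":"number"}}},"force":{"type":"number"}},"required":["motion"]}

```bash
mkdir -p pics; cat > h.py <<'E'
import numpy as np, cv2
from workcell import bot
from scipy.spatial.transform import Rotation as R
def cal(n):
    c=bot.calibration(n); o=np.array(c["orientation"],float)
    M=R.from_rotvec(o).as_matrix() if o.size==3 else (o if o.shape==(3,3) else None)
    return np.array(c["mtx"]),np.array(c["origin"]),M,c
def ray(n,u,v):
    K,t,M,c=cal(n); d=np.array([(u-K[0,2])/K[0,0],-(v-K[1,2])/K[1,1],-1.]); return t,M@d
def onz(n,u,v,z):
    t,d=ray(n,u,v); return t+d*(z-t[2])/d[2]
def proj(n,p):
    K,t,M,c=cal(n); q=M.T@(np.array(p)-t); return K[0,0]*q[0]/-q[2]+K[0,2], K[1,1]*-q[1]/-q[2]+K[1,2]
def cloud(n,D):
    K,t,M,c=cal(n); v,u=np.mgrid[:384,:512]
    d=np.stack([(u-K[0,2])/K[0,0],-(v-K[1,2])/K[1,1],-np.ones(u.shape)],-1)
    return t+(d*D[...,None])@M.T
E
python3 - <<'E'
from h import *
for n in("scene","top"):
    im,D=bot.read_camera(n); np.savez(f"{n}0.npz",im=im,D=D)
    cv2.imwrite(f"pics/{n}0.png",cv2.resize(im[...,::-1],(768,576)))
    print(bot.calibration(n))
print(bot.read_state())
E
```

```text
{'mtx': array([[370.14119459,   0.        , 251.98301328],
       [  0.        , 370.14119459, 192.64868287],
       [  0.        ,   0.        ,   1.        ]]), 'origin': array([ 1.03227022, -0.55085171,  0.89035003]), 'orientation': array([0.72391846, 0.25495686, 0.61946258])}
{'mtx': array([[442.64354261,   0.        , 252.69663483],
       [  0.        , 442.64354261, 193.92995933],
       [  0.        ,   0.        ,   1.        ]]), 'origin': array([0.47914512, 0.0634943 , 1.51963998]), 'orientation': array([ 0.04678164, -0.05763909, -1.57708162])}
{'time': 0.1, 'q': array([ 1.29011511e+00,  2.64679529e-01,  1.60525708e+00, -6.09711080e-07,
        1.27370812e+00, -3.68943247e-02]), 'joint_vel': array([ 0.00014434, -0.00226614, -0.00437119, -0.0017472 , -0.00016521,
        0.00139692]), 'joint_torque': array([-7.90492322e-05, -5.16701317e+01, -3.68591487e+01, -1.01386765e-04,
        6.29803064e-03, -3.89628826e-05]), 'tool_pos': array([0.16274304, 0.65439526, 0.23007477]), 'tcp_rot': array([-0.38195211, -3.11795956,  0.00318265]), 'wrist_force': array([-0.53993609,  0.01516004, -0.34084401]), 'torque': array([-0.04448588,  0.00923474,  0.02364226]), 'grip_force': 0.0, 'width': 0.9998707861783637}
```

View pics/top0.png

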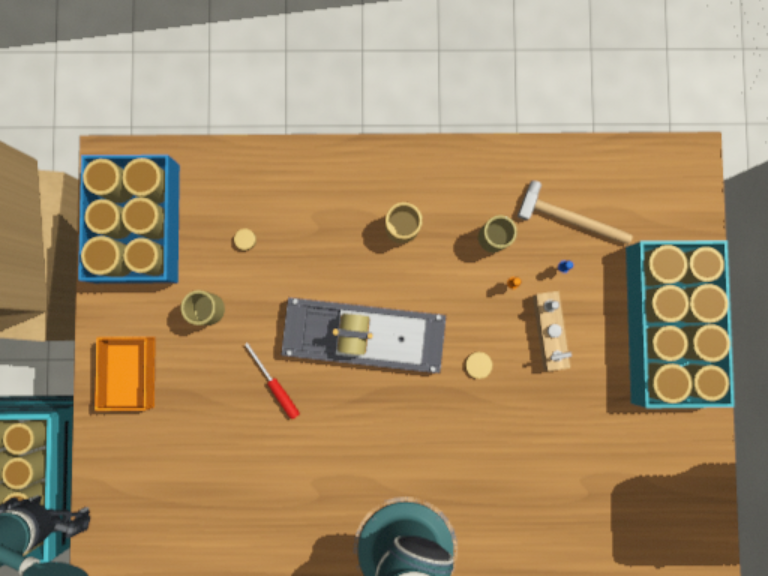

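View pics/scene0.png

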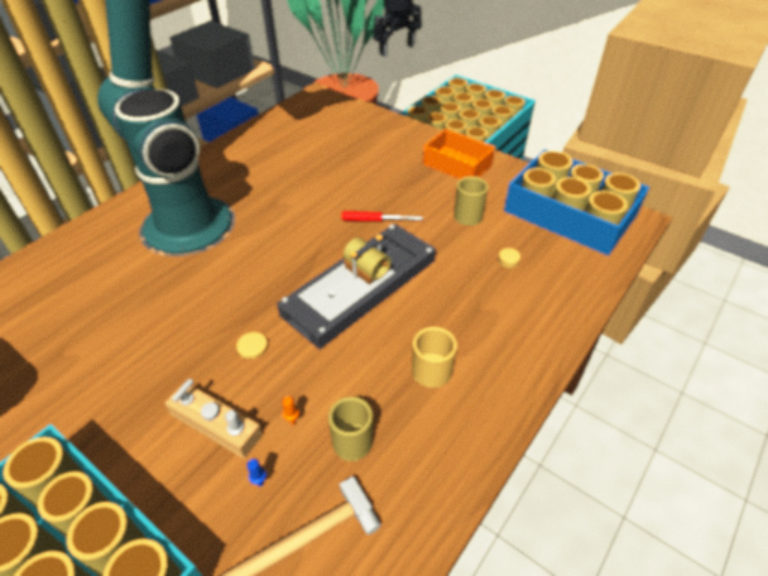

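The top view shows the jig at about (365,335), its hole at (401,338), and the block at (553,330). On the block, the round pin is nearest the far end (551,306), the stub is in the middle and the tee is at (560,356). I'll crop in to measure.

```bash
python3 - <<'E'
from h import *
def crop(n,u0,v0,w,h,s):
    im=np.load(f"{n}0.npz")["im"][v0:v0+h,u0:u0+w,::-1]
    return cv2.resize(im,(400,300),interpolation=cv2.INTER_CUBIC)
A=crop("top",340,180,80,60,5);B=crop("top",185,190,120,90,4)
C=crop("scene",105,245,80,60,5);Dd=crop("scene",180,150,120,90,4)
cv2.imwrite("pics/c0.png",np.vstack([np.hstack([A,B]),np.hstack([C,Dd])]))
for n in("top","scene"):
    D=np.load(f"{n}0.npz")["D"];P=cloud(n,D)
    print(n,"bench z",[P[v,u].round(3) for v,u in ([(300,300),(120,220)] if n=="top" else [(150,100),(200,350)])])
E
```

```text
top bench z [array([ 0.219, -0.105, -0.001]), array([0.838, 0.164, 0.004])]
scene bench z [array([-0.057, -0.065,  0.009]), array([0.789, 0.272, 0.001])]
```

View pics/c0.png

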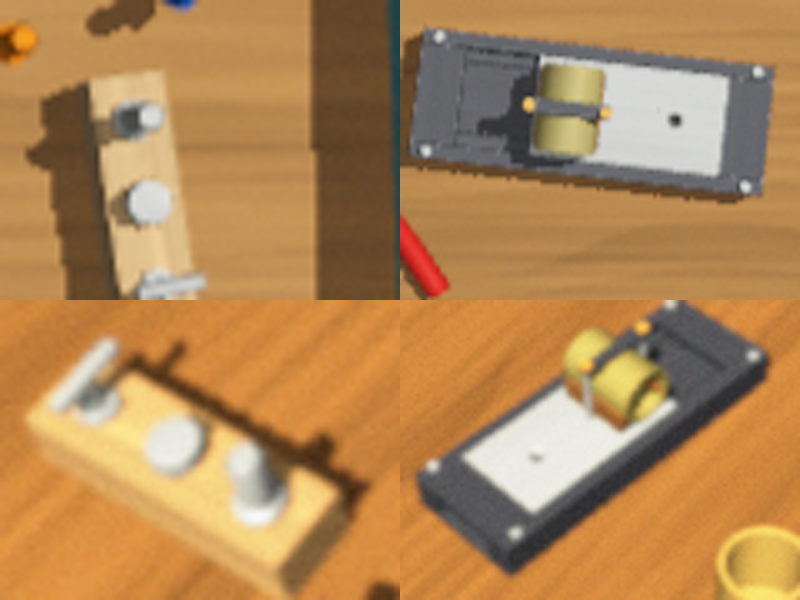

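The crops show the round pin at the block's far end: handle top at about (370,203) in top and (155,275) in scene. The plate hole is at about (267,226) in top and (220,197) in scene. Next step is refining these numerically.

```bash
cat > m.py <<'E'
from h import *
def tri(a,b):
    (p,d),(q,e)=ray(*a),ray(*b); d=d/np.linalg.norm(d); e=e/np.linalg.norm(e)
    A=np.stack([d,-e],1); s=np.linalg.lstsq(A,q-p,rcond=None)[0]; x,y=p+d*s[0],q+e*s[1]
    return ((x+y)/2).round(4), np.linalg.norm(x-y).round(4)
def gray(n,f): return cv2.cvtColor(np.load(f)["im"],cv2.COLOR_RGB2HSV)
E
python3 - <<'E'
from m import *
T=gray("top","top0.npz");S=gray("scene","scene0.npz")
def hole(H,u,v,r=6):
    w=H[v-r:v+r+1,u-r:u+r+1,2].astype(float); bg=np.median(w); d=np.clip(bg-w-12,0,None)
    yy,xx=np.mgrid[-r:r+1,-r:r+1]; return u+(d*xx).sum()/d.sum(), v+(d*yy).sum()/d.sum()
a=hole(T,267,226);b=hole(S,220,197)
print("hole",a,b,onz("top",*a,.041),onz("scene",*b,.041),tri(("top",*a),("scene",*b)))
# plate white mask
for nm,H in(("top",T),("scene",S)):
    m=((H[...,1]<40)&(H[...,2]>150)).astype(np.uint8)
    n,l,st,c=cv2.connectedComponentsWithStats(m)
    for i in range(1,n):
        x,y,w,h,A=st[i]
        if A>8 and y>150 and y<310 and 90<x<400: print(nm,st[i],c[i].round(1))
    if nm=="top":
        i=max((i for i in range(1,n) if 200<c[i][0]<300 and 180<c[i][1]<260),key=lambda i:st[i][4])
        v,u=np.where(l==i); P=np.array([onz("top",x,y,.041)[:2] for x,y in zip(u,v)]).astype(np.float32)
        r=cv2.minAreaRect(P*1000); print("plate",r, cv2.boxPoints(r))
# block mask
m=cv2.inRange(T,(8,60,150),(30,140,255))
w=T[195:215,360:385]
print(T[196:212,360:380,1]);print(T[196:212,360:380,2])
D=np.load("top0.npz")["D"];P=cloud("top",D)
print((P[196:212,360:380,2]*1000).astype(int))
E
```

```text
hole (np.float64(267.1282240235814), np.float64(225.6285924834193)) (np.float64(220.3153846153846), np.float64(196.98846153846154)) [0.47126208 0.00558682 0.041     ] [0.47254257 0.00370026 0.041     ] (array([0.4711, 0.0054, 0.0386]), np.float64(0.0004))
top [195 199   4   4  10] [196.3 200.3]
top [364 200   9   6  24] [369.  202.5]
top [ 227  207   57   36 1168] [262.4 224.8]
top [291 210   3   3   9] [292. 211.]
top [366 216   8   9  59] [369.5 220.1]
top [164 229  17  25  48] [171.6 240.6]
top [368 234  13   6  53] [373.1 236.5]
top [287 244   3   4   9] [288.1 245.7]
plate ((476.199462890625, 50.25263977050781), (190.26934814453125, 100.84449005126953), 83.12017822265625) [[414.7444  -38.15708]
 [514.86273 -50.23696]
 [537.65454 138.66235]
 [437.5362  150.74225]]
scene [  300   161   212   223 29591] [434.2 297.4]
scene [ 199  176   64   38 1028] [224.8 194.3]
scene [188 198   4   4  10] [189.8 199.7]
scene [213 218   4   4  10] [214.3 219.3]
scene [116 254  12  13  49] [121.2 260. ]
scene [121 263   7   7  26] [124.5 266.4]
scene [134 269  12  11  91] [139.5 273.6]
scene [151 2
[... 3732 characters left out ...]
9   87   88   82   89   39   44   41
     0    0    4    4    1    1]
 [  38   43   45   38   49   53   46   51   50   38   38   37   45   43
     5    1   -3    6    1    0]
 [  43   38   45   44   35   42   48   48   40   44   37   41   41   44
    -1   -8    1    0    2   -3]
 [  40   40   40   41   40   44   41   41   43   40   43   42   42   45
    42    2 1519    0   -5    4]
 [  43   40   42   39   39   36   39   46   43   42   42   41   42   40
    44   -1    0    2   -3   -4]
 [  35   48   44   38   39   44   41   40   41   41   34   44   37   39
    37    2    1    2    4    0]
 [  41   42   41   38   42   40   44   31   35   45   33   43   37   42
    48   -4    3    6   -2   -1]]
```

```bash
python3 - <<'E'
from m import *
D=np.load("top0.npz")["D"];P=cloud("top",D)
T=gray("top","top0.npz");S=gray("scene","scene0.npz")
z=lambda u,v:np.median(P[v-1:v+2,u-1:u+2,2])
print("screw z",z(196,200),z(292,211),z(288,246))
zz=.053
s=[onz("top",u,v,zz)[:2] for u,v in((196.3,200.3),(292,211),(288.1,245.7))]
print(s,"dir",np.degrees(np.arctan2(*(s[0]-s[1])[::-1])), "perp",np.degrees(np.arctan2(*(s[1]-s[2])[::-1]))-0)
# jig dark mask rect
m=((T[...,2]<130)&(T[...,1]<60)).astype(np.uint8); 
pl=((T[...,1]<40)&(T[...,2]>150)).astype(np.uint8)
# cup/clamp: plate edges line fit far edge & near end
v,u=np.where(pl[207:243,227:284]); 
Pz=np.array([onz("top",a+227,b+207,.041)[:2] for a,b in zip(u,v)])
for uu in (240,250,260,270,278):
    c=np.where(pl[200:250,uu])[0]+200; print(uu,c.min(),c.max(),onz("top",uu,c.min()-.5,.041)[:2].round(4),onz("top",uu,c.max()+.5,.041)[:2].round(4))
# block top by depth+color
bm=((P[...,2]>.03)&(P[...,2]<.05)); bm[:, :355]=0; bm[:,385:]=0; bm[:190]=0; bm[250:]=0
bm=cv2.morphologyEx(bm.astype(np.uint8),cv2.MORPH_CLOSE,np.ones((9,9)))
bm=cv2.morphologyEx(bm,cv2.MORPH_OPEN,np.ones((5,5)))
c=max(cv2.findContours(bm,0,1)[0],key=cv2.contourArea)
Q=np.array([onz("top",a,b,.04)[:2] for a,b in c[:,0]],np.float32)*1000
r=cv2.minAreaRect(Q);print("block",r); bc=np.array(r[0])/1000
n,l,st,cc=cv2.connectedComponentsWithStats(cv2.inRange(T[190:250,355:385],(0,0,150),(180,55,255)))
print("pins: top",onz("top",369.5,202.7,.086),"flange",onz("top",366.9,203.5,.045),"stub",onz("top",369.5,220.1,.054))
print("expected px scene", proj("scene",onz("top",369.5,202.7,.086)),"top stub",proj("scene",onz("top",369.5,220.1,.054)))
print(S[268:294,146:166,1])
E
```

```text
screw z 0.0434268832080289 0.04465650052298065 0.04608910211248385
[array([0.55675381, 0.24010627]), array([ 0.51909134, -0.07684189]), array([ 0.4048275 , -0.06248465])] dir 83.22340580996793 perp -7.161676780311898
240 208 237 [0.5323 0.0957] [0.4325 0.0962]
250 209 239 [0.5287 0.0623] [0.4257 0.063 ]
260 210 240 [0.5252 0.0289] [0.4221 0.0298]
270 211 241 [ 0.5216 -0.0045] [ 0.4186 -0.0035]
278 212 242 [ 0.5181 -0.0312] [ 0.4151 -0.03  ]
block ((488.528076171875, -331.3559875488281), (171.71749877929688, 53.443138122558594), 7.328551769256592)
pins: top [ 0.54338254 -0.3258653   0.086     ] flange [ 0.54260524 -0.32823548  0.045     ] stub [ 0.48715646 -0.33313191  0.054     ]
expected px scene (np.float64(153.30441964008486), np.float64(275.89292443876684)) top stub (np.float64(138.90048487305728), np.float64(272.71081548611454))
[[154 153 168 168 177 183 189 187 184 187 178 183 184 175 180 184 177 179
  181 184]
 [143 151 152 151 164 172 178 171 177 177 175 183 184 175 183 183 178 180
  177 179]
 [132 149 145 143 148 158 163 162 181 177 190 185 184 184 176 186 182 176
  180 181]
[... 1256 characters left out ...]
  89 124
  120 122]
 [122 116 123 119 103  61  24  13  15  15  17  16  17  11  17  50 110 120
  117 115]
 [122 124 122 116 108  71  30  11   7   5   7   7   5  13  31  83 117 123
  117 114]
 [118 122 120 117 117  95  50  17   6   5   4   4   8  34  71 108 123 122
  118 115]
 [127 124 123 120 124 113  86  60  32  13  11  22  39  73 104 120 124 122
  119 124]
 [131 129 127 122 122 124 115 101  81  67  73  80  97 113 124 124 119 121
  125 132]
 [135 132 131 125 124 121 124 116 119 109 113 111 122 122 125 121 125 121
  131 139]
 [140 140 136 138 128 125 124 118 123 117 119 121 116 121 122 124 120 130
  135 146]
 [138 141 138 138 137 128 127 125 122 123 120 122 120 118 123 124 125 137
  141 141]]
```

```bash
cat >> m.py <<'E'
def go(p,yaw=None):
    "tool shift (cm) and twist (deg) to world TCP p, tool-y at world angle yaw"
    s=bot.read_state(); M=R.from_rotvec(s["tcp_rot"]).as_matrix()
    a=np.degrees(np.arctan2(M[1,1],M[0,1]))
    return (M.T@(np.array(p)-s["tool_pos"])*100).round(2), None if yaw is None else round(a-yaw,2)
E
python3 - <<'E'
from m import *
print(go((.5,.1,.231),83.3),go((.5435,-.326,.15),83.3))
E
```

```text
(array([-46.11, -45.66,  -0.  ]), np.float64(-7.27)) (array([-60.62, -85.93,   8.18]), np.float64(-7.27))
```

Call:
step_arm --pt "8.5 -46.1 -45.7 0 -7.3" --pt "8.5 -46.1 -45.7 0 -7.3" --pt "8.5 -46.1 -45.7 0 -7.3" --pt "8.5 -46.1 -45.7 0 -7.3" --pt "8.5 -46.1 -45.7 0 -7.3" --pt "8.5 -46.1 -45.7 0 -7.3" --pt "8.5 -46.1 -45.7 0 -7.3" --pt "8.5 -46.1 -45.7 0 -7.3" --pt "8.5 -46.1 -45.7 0 -7.3" --pt "8.5 -46.1 -45.7 0 -7.3" --pt "8.5 -46.1 -45.7 0 -7.3" --pt "8.5 -60.6 -85.9 8 -7.3" --pt "8.5 -60.6 -85.9 8 -7.3" --pt "8.5 -60.6 -85.9 8 -7.3" --pt "8.5 -60.6 -85.9 8 -7.3" --pt "8.5 -60.6 -85.9 8 -7.3" --pt "8.5 -60.6 -85.9 8 -7.3" --pt "8.5 -60.6 -85.9 8 -7.3" --pt "8.5 -60.6 -85.9 8 -7.3" --pt "8.5 -60.6 -85.9 8 -7.3"

```text
time: 2.1
tool_pos: [0.5298, -0.2541, 0.1619]
tcp_rot: [-0.183, -3.136, -0.001]
wrist_force: [1.1, 0.4, -0.3]
width: 0.997
grip_force: 0.0
```

Call:
step_arm --pt "8.5 0 0 0 0"

```text
time: 2.2
tool_pos: [0.5298, -0.2574, 0.1609]
tcp_rot: [-0.19, -3.134, 0.002]
wrist_force: [0.3, 0.6, 0.3]
width: 0.993
grip_force: 0.0
```

```bash
python3 - <<'E'
from m import *
print(bot.read_state()["time"],bot.read_state()["tool_pos"],go((.5435,-.326,.05),83.3))
E
```

```text
2.2 [ 0.52977304 -0.25741783  0.16092533] (array([-2.21, -6.63, 11.1 ]), np.float64(-0.25))
```

Call:
step_arm --pt "8.5 -2.2 -6.6 1 -0.2" --pt "8.5 -2.2 -6.6 1 -0.2" --pt "8.5 -2.2 -6.6 4 -0.2" --pt "8.5 -2.2 -6.6 4 -0.2"

```text
time: 2.6
tool_pos: [0.5413, -0.3184, 0.1183]
tcp_rot: [-0.178, -3.129, -0.007]
wrist_force: [-1.5, -0.0, -1.3]
width: 0.996
grip_force: 0.0
```

```bash
python3 - <<'E'
from m import *
print(bot.read_state()["tool_pos"],go((.5435,-.326,.05),83.3))
im,D=bot.read_camera("top"); 
im2,D2=bot.read_camera("scene")
f=lambda im,u,v:cv2.resize(im[v:v+90,u:u+90,::-1],(400,400),interpolation=cv2.INTER_CUBIC)
cv2.imwrite("pics/g1.png",np.hstack([f(im,325,160),f(im2,105,225)]))
E
```

```text
[ 0.54133261 -0.31842542  0.11830032] (array([-0.35, -0.76,  6.82]), np.float64(0.18))
```

View pics/g1.png

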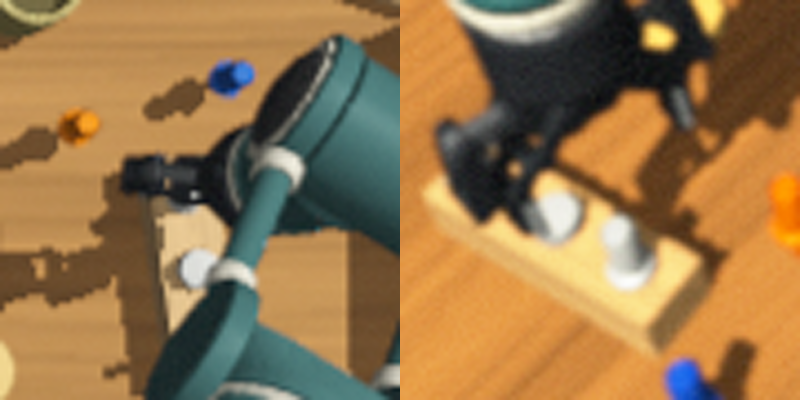

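The scene view shows the gripper above and around the pin line, with the pins still in place. The arm lags its command by a few mm, so I'll let it settle and then descend.

Call:
step_arm --pt "8.5 0 0 0 0" --pt "8.5 0 0 0 0" --pt "8.5 0 0 0 0"

```text
time: 3.0
tool_pos: [0.545, -0.3202, 0.1241]
tcp_rot: [0.176, 3.135, -0.002]
wrist_force: [-0.7, -0.3, 0.3]
width: 0.996
grip_force: 0.0
```

```bash
python3 - <<'E'
from m import *
print(bot.read_state()["tool_pos"],bot.read_state()["tcp_rot"],go((.5435,-.326,.05),83.3))
E
```

```text
[ 0.54502716 -0.32019418  0.12411897] [ 1.75991515e-01  3.13481258e+00 -1.63023915e-03] (array([ 0.1 , -0.59,  7.41]), np.float64(0.27))
```

Call:
step_arm --pt "8.5 0.1 -0.6 2.5 0.2" --pt "8.5 0.1 -0.6 5 0.2" --pt "8.5 0.1 -0.6 6 0.2" --pt "8.5 0.1 -0.6 7.4 0.2" --pt "8.5 0.1 -0.6 7.4 0.2" --pt "8.5 0.1 -0.6 7.4 0.2" --pt "8.5 0.1 -0.6 7.4 0.2"

```text
time: 3.7
tool_pos: [0.5436, -0.3267, 0.0499]
tcp_rot: [0.182, 3.134, -0.002]
wrist_force: [-0.8, -0.5, 0.8]
width: 0.997
grip_force: 0.0
```

Call:
step_arm --pt "3.0 0 0 0 0" --pt "3.0 0 0 0 0" --pt "3.0 0 0 0 0" --pt "2.4 0 0 0 0" --pt "2.2 0 0 0 0" --pt "2.0 0 0 0 0" --force 20

```text
time: 4.3
tool_pos: [0.5427, -0.326, 0.0487]
tcp_rot: [-0.183, -3.136, -0.0]
wrist_force: [-0.1, -0.6, 2.0]
width: 0.234
grip_force: 1.7
```

Call:
step_arm --pt "1.2 0 0 0 0" --pt "1.2 0 0 0 0" --pt "1.2 0 0 0 0" --force 20

```text
time: 4.6
tool_pos: [0.5426, -0.326, 0.0488]
tcp_rot: [-0.183, -3.136, -0.0]
wrist_force: [0.3, 1.2, 1.4]
width: 0.23
grip_force: 19.8
```

Call:
step_arm --pt "1.2 0 0 0 0" --pt "1.2 0 0 -0.5 0" --pt "1.2 0 0 -1.5 0" --pt "1.2 0 0 -3 0" --pt "1.2 0 0 -5 0" --pt "1.2 0 0 -8 0" --pt "1.2 0 0 -11 0" --pt "1.2 0 0 -11 0" --pt "1.2 0 0 -11 0" --force 50

```text
time: 5.5
tool_pos: [0.5434, -0.3268, 0.1606]
tcp_rot: [0.183, 3.133, -0.003]
wrist_force: [-0.9, 1.2, -2.3]
width: 0.217
grip_force: 48.8
```

```bash
python3 - <<'E'
from m import *
print(bot.read_state()["tool_pos"],go((.4715,.005,.15),83.3))
E
```

```text
[ 0.5433987  -0.32676805  0.16060316] (array([11.  , 32.12,  0.98]), np.float64(0.03))
```

Call:
step_arm --pt "1.2 2 5 0 0" --pt "1.2 3.4 10 0 0" --pt "1.2 5 15 0 0" --pt "1.2 6.7 19.5 0 0" --pt "1.2 8.3 24 1 0" --pt "1.2 9.6 28 2 0" --pt "1.2 11 32.1 3 0" --pt "1.2 11 32.1 4 0" --pt "1.2 11 32.1 4 0" --pt "1.2 11 32.1 4 0"

```text
time: 6.5
tool_pos: [0.4701, 0.0048, 0.1178]
tcp_rot: [-0.183, -3.134, 0.001]
wrist_force: [0.4, -0.6, -1.1]
width: 0.218
grip_force: 49.3
```

```bash
python3 - <<'E'
from m import *
print(bot.read_state()["tool_pos"],go((.4715,.005,.12),83.3))
im,D=bot.read_camera("top"); 
im2,D2=bot.read_camera("scene"); np.savez("s2.npz",im=im2,D=D2)
f=lambda im,u,v:cv2.resize(im[v:v+60,u:u+60,::-1],(400,400),interpolation=cv2.INTER_CUBIC)
cv2.imwrite("pics/g2.png",np.hstack([f(im,235,190),f(im2,190,155)]))
E
```

```text
[0.47009572 0.004828   0.11781495] (array([-0.14,  0.03, -0.22]), np.float64(0.03))
```

View pics/g2.png

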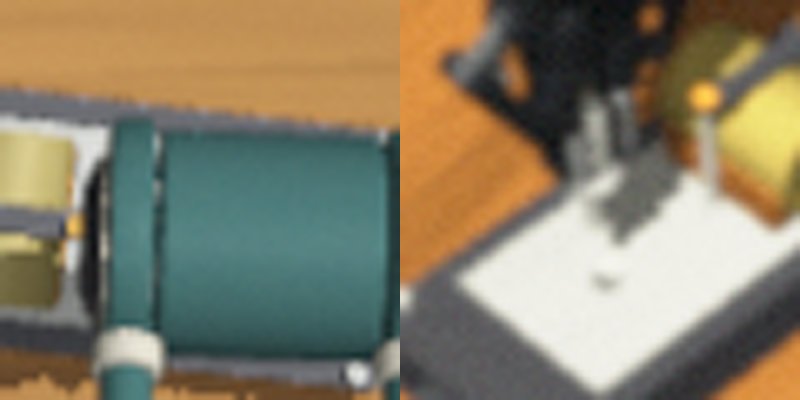

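```bash
python3 - <<'E'
from m import *
for z in(.076,.109,.118,.137): 
    u,v=proj("scene",(.4701,.0048,z)); print(z,u,v,"crop",400+(u-190)*6.667,(v-155)*6.667)
im=np.load("s2.npz")["im"][150:200,205:240,::-1]
cv2.imwrite("pics/g3.png",cv2.resize(im,(560,800*1)[:2] if 0 else (420,600),interpolation=cv2.INTER_CUBIC))
E
```

```text
0.076 219.12857614394417 188.67024702338117 crop 594.2002171516758 224.47953690488222
0.109 218.3156184644637 181.0220209238029 crop 588.7802283025795 173.48881349899392
0.118 218.0877335948568 178.8781024254372 crop 587.2609198769102 159.19530887038974
0.137 217.5976054745718 174.2670251500537 crop 583.9932356989701 128.45325667540808
```

View pics/g3.png

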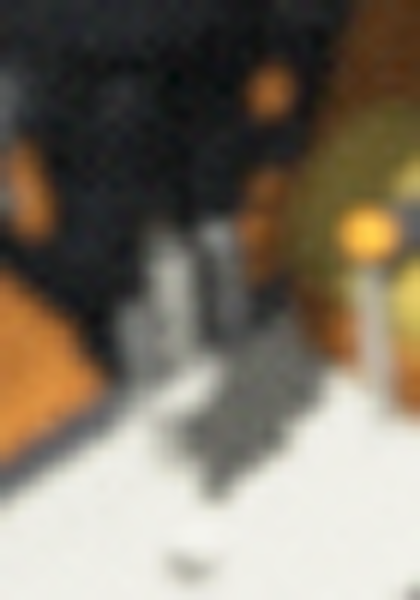

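```bash
python3 - <<'E'
from m import *
d=np.load("s2.npz");P=cloud("scene",d["D"])
print((P[178:200,212:230,2]*1000).astype(int))
m=(P[...,2]>.065)&(P[...,2]<.098); m[:178]=0;m[200:]=0;m[:,:212]=0;m[:,226:]=0
q=P[m];print(len(q),np.median(q,0))
E
```

```text
[[140 142 142 137 144 137 129 129 126 118 119 122  38  38  42  43  38  38]
 [133 139 135 134 134 132 129 129 121 117 112  41  41  40  42  42  39  42]
 [129 136 131 129 134 129 124 122 116 112 113  38  42  41  37  44  39  41]
 [  0 129 127 124 126 126 117 116 114 113 112  42  40  42  39  41  36  38]
 [ -1  41 123 120 123 119 115 115 115 112 111  42  41  39  39  40  38  42]
 [ 41  42  42 112 112 113 114 112 112 111  38  39  42  35  43  39  40  40]
 [ 41  40  42  39 110 107 108 109  38  43  42  42  39  42  41  41  39  38]
 [ 41  44  38  42  42  95  96  96  41  41  42  40  40  41  41  38  42  39]
 [ 40  39  38  41  40  91  92  90  40  39  39  40  43  40  37  40  43  42]
 [ 39  37  41  38  40  88  86  88  84  40  40  39  41  42  39  39  42  38]
 [ 41  39  42  39  40  81  82  85  81  39  40  38  39  41  41  42  40  38]
 [ 40  39  42  37  41  42  41  42  40  41  41  39  40  42  38  42  42  40]
 [ 44  41  42  45  40  39  38  43  40  42  38  41  40  42  41  39  41  41]
 [ 41  38  41  39  39  35  39  39  43  39  38  40  42  39  41  41  40  41]
 [ 39  42  39  42  42  39  38  41  40  39  42  42  38  37  41  38  37  40]
 [ 42  37  37  42  41  38  40  40  41  41  39  41  41  37  40  39  39  40]
 [ 40  41  41  38  40  39  40  43  42  38  39  40  41  41  39  40  40  39]
 [ 40  40  43  39  40  41  42  42  36  38  38  41  41  44  42  39  40  41]
 [ 39  41  40  42  38  40  42  37  34  33  35  41  39  42  39  39  41  42]
 [ 42  40  41  42  40  42  38  31  28  27  31  42  40  38  41  41  41  36]
 [ 40  38  40  39  41  37  44  39  42  42  41  43  39  42  39  41  40  42]
 [ 37  40  42  40  39  38  41  43  41  43  41  40  39  40  39  42  41  38]]
14 [4.71329733e-01 3.50929100e-04 8.84820200e-02]
```

The close-up shows the pin held between the fingers, with the shank at u 217–220 and its tip at v≈188.5, about where I expected. The plate hole is at (220.5,196.5). I'll settle above the hole and lower in steps.

Call:
step_arm --pt "1.2 0 0 0 0" --pt "1.2 0 0 0 0"

```text
time: 6.8
tool_pos: [0.4712, 0.0045, 0.1191]
tcp_rot: [0.185, 3.135, -0.0]
wrist_force: [0.5, -0.0, -0.7]
width: 0.223
grip_force: 49.4
```

```bash
python3 - <<'E'
from m import *
print(bot.read_state()["tool_pos"],bot.read_state()["wrist_force"],go((.4722,.0053,.085),83.3))
E
```

```text
[0.47121034 0.00452167 0.11909962] [ 0.49895849 -0.04084459 -0.65284867] (array([-0.09,  0.09,  3.41]), np.float64(-0.06))
```

Call:
step_arm --pt "1.2 -0.1 0.1 1 0" --pt "1.2 -0.1 0.1 2.4 0" --pt "1.2 -0.1 0.1 3.4 0" --pt "1.2 -0.1 0.1 3.4 0" --pt "1.2 -0.1 0.1 3.4 0"

```text
time: 7.3
tool_pos: [0.471, 0.0064, 0.0838]
tcp_rot: [-0.182, -3.134, 0.0]
wrist_force: [0.1, 0.2, -1.3]
width: 0.224
grip_force: 49.3
```

Call:
step_arm --pt "1.2 0 0 0.2 0" --pt "1.2 0 0 0.4 0" --pt "1.2 0 0 0.6 0" --pt "1.2 0 0 0.7 0" --pt "1.2 0 0 0.7 0"

```text
time: 7.8
tool_pos: [0.4717, 0.0063, 0.0776]
tcp_rot: [-0.183, -3.136, 0.0]
wrist_force: [0.6, 0.1, -0.9]
width: 0.218
grip_force: 49.4
```

Call:
step_arm --pt "1.2 0 0 0.2 0" --pt "1.2 0 0 0.4 0" --pt "1.2 0 0 0.6 0" --pt "1.2 0 0 0.7 0" --pt "1.2 0 0 0.7 0"

```text
time: 8.3
tool_pos: [0.4716, 0.0063, 0.0704]
tcp_rot: [-0.183, -3.136, 0.0]
wrist_force: [1.0, -0.4, -1.4]
width: 0.221
grip_force: 49.4
```

Call:
step_arm --pt "1.2 0 0 0.1 0" --pt "1.2 0 0 0.1 0"

```text
time: 8.5
tool_pos: [0.4717, 0.0063, 0.0696]
tcp_rot: [-0.183, -3.136, 0.0]
wrist_force: [-0.2, -1.1, -1.1]
width: 0.213
grip_force: 49.4
```

Call:
step_arm --pt "1.2 0 0 0.1 0" --pt "1.2 0 0 0.1 0"

```text
time: 8.7
tool_pos: [0.4719, 0.0063, 0.0688]
tcp_rot: [0.183, 3.136, 0.0]
wrist_force: [-0.5, 0.9, -1.2]
width: 0.222
grip_force: 49.5
```

Call:
step_arm --pt "1.2 0 0 0.1 0" --pt "1.2 0 0 0.1 0"

```text
time: 8.9
tool_pos: [0.472, 0.0063, 0.068]
tcp_rot: [0.183, 3.136, 0.0]
wrist_force: [-1.7, 0.2, 1.1]
width: 0.219
grip_force: 49.6
```

Call:
step_arm --pt "1.2 0 0 0.1 0" --pt "1.2 0 0 0.1 0"

```text
time: 9.1
tool_pos: [0.472, 0.0063, 0.067]
tcp_rot: [0.183, 3.136, 0.0]
wrist_force: [-2.2, -0.2, 4.4]
width: 0.22
grip_force: 49.9
```

Contact is confirmed: about 5.6 N at z=0.067, starting at about 0.0685. I'll ease off slightly and start sliding.

Call:
step_arm --pt "1.2 0 0 -0.06 0" --pt "1.2 0 0.1 -0.06 0" --pt "1.2 0 0.2 -0.06 0" --pt "1.2 0 0.3 -0.06 0" --pt "1.2 0 0.4 -0.06 0" --pt "1.2 0 0.5 -0.06 0" --pt "1.2 0 0.6 -0.06 0" --pt "1.2 0 0.6 -0.06 0"

```text
time: 9.9
tool_pos: [0.4726, 0.0124, 0.0674]
tcp_rot: [0.182, 3.136, -0.0]
wrist_force: [-0.9, -3.9, 2.9]
width: 0.221
grip_force: 49.9
```

Call:
step_arm --pt "1.2 0 0.1 0 0" --pt "1.2 0 0.2 0 0" --pt "1.2 0 0.3 0 0" --pt "1.2 0 0.4 0 0" --pt "1.2 0 0.5 0 0" --pt "1.2 0 0.6 0 0" --pt "1.2 0 0.7 0 0" --pt "1.2 0 0.7 0 0"

```text
time: 10.7
tool_pos: [0.4733, 0.0195, 0.0673]
tcp_rot: [0.183, 3.136, 0.0]
wrist_force: [-1.3, -3.3, 3.3]
width: 0.216
grip_force: 50.0
```

Call:
step_arm --pt "1.2 0 0.1 0 0" --pt "1.2 0 0.2 0 0" --pt "1.2 0 0.3 0 0" --pt "1.2 0 0.3 0 0"

```text
time: 11.1
tool_pos: [0.4736, 0.0224, 0.0673]
tcp_rot: [-0.183, -3.136, -0.0]
wrist_force: [-0.7, -3.1, 4.0]
width: 0.219
grip_force: 50.0
```

Call:
step_arm --pt "1.2 0 0.1 0 0" --pt "1.2 0 0.2 0 0" --pt "1.2 0 0.2 0 0"

```text
time: 11.4
tool_pos: [0.4739, 0.0244, 0.0673]
tcp_rot: [0.183, 3.136, 0.0]
wrist_force: [0.2, -2.6, 4.3]
width: 0.218
grip_force: 50.0
```

Call:
step_arm --pt "1.2 0 0.1 0 0" --pt "1.2 0 0.15 0 0"

```text
time: 11.6
tool_pos: [0.474, 0.0257, 0.0673]
tcp_rot: [-0.183, -3.136, 0.0]
wrist_force: [-0.4, -4.1, 4.2]
width: 0.223
grip_force: 50.0
```

Call:
step_arm --pt "1.2 0 0.1 0 0" --pt "1.2 0 0.15 0 0"

```text
time: 11.8
tool_pos: [0.4742, 0.0272, 0.0673]
tcp_rot: [-0.183, -3.136, 0.0]
wrist_force: [-0.1, -3.7, 4.3]
width: 0.219
grip_force: 50.0
```

Call:
step_arm --pt "1.2 0 0.1 0 0" --pt "1.2 0 0.15 0 0"

```text
time: 12.0
tool_pos: [0.4744, 0.0287, 0.0673]
tcp_rot: [-0.183, -3.136, -0.0]
wrist_force: [0.1, -3.8, 3.8]
width: 0.219
grip_force: 50.0
```

Call:
step_arm --pt "1.2 0 0.1 -0.03 0" --pt "1.2 0 0.15 -0.03 0"

```text
time: 12.2
tool_pos: [0.4744, 0.0303, 0.0674]
tcp_rot: [-0.183, -3.136, -0.0]
wrist_force: [-0.6, -3.7, 3.5]
width: 0.217
grip_force: 49.9
```

Call:
step_arm --pt "1.2 0 0.1 0 0" --pt "1.2 0 0.15 0 0"

```text
time: 12.4
tool_pos: [0.4746, 0.0318, 0.0675]
tcp_rot: [-0.183, -3.136, -0.0]
wrist_force: [0.2, -3.3, 3.4]
width: 0.216
grip_force: 49.9
```

Call:
step_arm --pt "1.2 0 0.1 0 0" --pt "1.2 0 0.15 0 0"

```text
time: 12.6
tool_pos: [0.4748, 0.0332, 0.0675]
tcp_rot: [-0.183, -3.136, -0.0]
wrist_force: [-0.1, -4.2, 3.6]
width: 0.224
grip_force: 49.9
```

Call:
step_arm --pt "1.2 0 0.1 0 0" --pt "1.2 0 0.15 0 0"

```text
time: 12.8
tool_pos: [0.475, 0.0348, 0.0675]
tcp_rot: [-0.183, -3.136, -0.0]
wrist_force: [-1.0, -4.0, 1.5]
width: 0.217
grip_force: 49.9
```

Call:
step_arm --pt "1.2 0 0.1 0 0" --pt "1.2 0 0.15 0 0"

```text
time: 13.0
tool_pos: [0.4751, 0.0362, 0.0675]
tcp_rot: [-0.183, -3.136, -0.0]
wrist_force: [-1.2, -4.0, 3.0]
width: 0.219
grip_force: 49.9
```

Call:
step_arm --pt "1.2 0 0.1 0 0" --pt "1.2 0 0.15 0 0"

```text
time: 13.2
tool_pos: [0.4753, 0.0377, 0.0675]
tcp_rot: [-0.183, -3.136, -0.0]
wrist_force: [-1.7, -3.5, 2.7]
width: 0.223
grip_force: 49.9
```

The force dipped at y≈0.0348. I'll step back finely within the plate clearance to check it.

Call:
step_arm --pt "1.2 0 -0.1 0 0" --pt "1.2 0 -0.2 0 0" --pt "1.2 0 -0.2 0 0"

```text
time: 13.5
tool_pos: [0.4754, 0.0364, 0.0677]
tcp_rot: [0.184, 3.136, 0.003]
wrist_force: [-0.1, 3.3, 3.2]
width: 0.219
grip_force: 49.8
```

Call:
step_arm --pt "1.2 0 -0.07 0 0" --pt "1.2 0 -0.07 0 0"

```text
time: 13.7
tool_pos: [0.4754, 0.0352, 0.0677]
tcp_rot: [0.183, 3.136, 0.001]
wrist_force: [-0.8, 2.8, 2.8]
width: 0.219
grip_force: 49.8
```

Call:
step_arm --pt "1.2 0 0 0 0"

```text
time: 13.8
tool_pos: [0.4754, 0.0351, 0.0677]
tcp_rot: [0.183, 3.136, 0.001]
wrist_force: [0.5, 2.2, 2.5]
width: 0.221
grip_force: 49.8
```

Call:
step_arm --pt "1.2 0 0.15 0 0" --pt "1.2 0 0.3 0 0" --pt "1.2 0 0.4 0 0" --pt "1.2 0 0.4 0 0"

```text
time: 14.2
tool_pos: [0.4755, 0.0384, 0.0676]
tcp_rot: [-0.182, -3.136, 0.002]
wrist_force: [-0.7, -4.5, 2.9]
width: 0.217
grip_force: 49.9
```

Call:
step_arm --pt "1.2 0 0.1 0 0" --pt "1.2 0 0.1 0 0"

```text
time: 14.4
tool_pos: [0.4756, 0.0397, 0.0675]
tcp_rot: [-0.183, -3.136, 0.001]
wrist_force: [0.2, -3.9, 2.9]
width: 0.217
grip_force: 49.9
```

Call:
step_arm --pt "1.2 0 0.1 0 0" --pt "1.2 0 0.1 0 0"

```text
time: 14.6
tool_pos: [0.4757, 0.0409, 0.0676]
tcp_rot: [-0.183, -3.136, 0.0]
wrist_force: [-0.3, -2.5, 2.7]
width: 0.218
grip_force: 49.9
```

Call:
step_arm --pt "1.2 0 0.1 0 0" --pt "1.2 0 0.1 0 0"

```text
time: 14.8
tool_pos: [0.4758, 0.042, 0.0675]
tcp_rot: [-0.183, -3.136, -0.0]
wrist_force: [-0.3, -4.0, 3.0]
width: 0.218
grip_force: 49.9
```

Call:
step_arm --pt "1.2 0 0.1 0 0" --pt "1.2 0 0.1 0 0"

```text
time: 15.0
tool_pos: [0.476, 0.043, 0.0676]
tcp_rot: [-0.183, -3.136, -0.0]
wrist_force: [-0.5, -3.8, 3.2]
width: 0.22
grip_force: 49.9
```

Call:
step_arm --pt "1.2 0 0.1 0 0" --pt "1.2 0 0.1 0 0"

```text
time: 15.2
tool_pos: [0.4761, 0.044, 0.0676]
tcp_rot: [-0.183, -3.136, -0.0]
wrist_force: [-0.4, -3.6, 2.0]
width: 0.216
grip_force: 49.9
```

Call:
step_arm --pt "1.2 0 0.1 0 0" --pt "1.2 0 0.1 0 0"

```text
time: 15.4
tool_pos: [0.4762, 0.045, 0.0676]
tcp_rot: [-0.183, -3.136, -0.0]
wrist_force: [-0.9, -3.2, 3.1]
width: 0.22
grip_force: 49.9
```

Call:
step_arm --pt "1.2 0 0.1 0 0" --pt "1.2 0 0.1 0 0"

```text
time: 15.6
tool_pos: [0.4763, 0.046, 0.0675]
tcp_rot: [-0.183, -3.136, -0.0]
wrist_force: [-0.7, -3.7, 1.9]
width: 0.217
grip_force: 49.9
```

Call:
step_arm --pt "1.2 0 0.1 0.02 0" --pt "1.2 0 0.1 0.02 0"

```text
time: 15.8
tool_pos: [0.4765, 0.047, 0.0674]
tcp_rot: [-0.183, -3.136, -0.0]
wrist_force: [-0.6, -3.2, 3.8]
width: 0.217
grip_force: 50.0
```

Call:
step_arm --pt "1.2 0 0.1 0 0" --pt "1.2 0 0.1 0 0"

```text
time: 16.0
tool_pos: [0.4766, 0.048, 0.0674]
tcp_rot: [-0.183, -3.136, -0.0]
wrist_force: [-1.3, -3.6, 3.4]
width: 0.215
grip_force: 50.0
```

Call:
step_arm --pt "1.2 0 0.1 0 0" --pt "1.2 0 0.1 0 0"

```text
time: 16.2
tool_pos: [0.4768, 0.0489, 0.0674]
tcp_rot: [0.183, 3.136, 0.0]
wrist_force: [-0.8, -3.8, 4.5]
width: 0.219
grip_force: 50.0
```

Call:
step_arm --pt "1.2 0 0.1 0 0" --pt "1.2 0 0.1 0 0"

```text
time: 16.4
tool_pos: [0.4769, 0.05, 0.0674]
tcp_rot: [0.183, 3.136, 0.0]
wrist_force: [-0.7, -1.8, 3.8]
width: 0.22
grip_force: 50.0
```

Call:
step_arm --pt "1.2 0 0.1 0 0" --pt "1.2 0 0.1 0 0"

```text
time: 16.6
tool_pos: [0.477, 0.051, 0.0674]
tcp_rot: [0.183, 3.136, 0.0]
wrist_force: [-1.0, -3.3, 3.8]
width: 0.22
grip_force: 50.0
```

Call:
step_arm --pt "1.2 0 0.1 0 0" --pt "1.2 0 0.1 0 0"

```text
time: 16.8
tool_pos: [0.4771, 0.0519, 0.0674]
tcp_rot: [-0.183, -3.136, -0.0]
wrist_force: [-1.2, -3.6, 4.1]
width: 0.218
grip_force: 50.0
```

Call:
step_arm --pt "1.2 0 0.1 0 0" --pt "1.2 0 0.1 0 0"

```text
time: 17.0
tool_pos: [0.4772, 0.0529, 0.0674]
tcp_rot: [0.183, 3.136, 0.0]
wrist_force: [-2.0, -3.1, 3.3]
width: 0.218
grip_force: 50.0
```

Call:
step_arm --pt "1.2 0 0.1 0 0" --pt "1.2 0 0.1 0 0"

```text
time: 17.2
tool_pos: [0.4773, 0.0539, 0.0674]
tcp_rot: [-0.183, -3.136, -0.0]
wrist_force: [-1.4, -2.9, 4.0]
width: 0.221
grip_force: 50.0
```

Call:
step_arm --pt "1.2 0.03 0.1 0 0" --pt "1.2 0.03 0.1 0 0"

```text
time: 17.4
tool_pos: [0.4773, 0.055, 0.0674]
tcp_rot: [0.183, 3.136, 0.0]
wrist_force: [0.3, -3.0, 3.7]
width: 0.215
grip_force: 49.9
```

Call:
step_arm --pt "1.2 0 0.1 0 0" --pt "1.2 0 0.1 0 0"

```text
time: 17.6
tool_pos: [0.4774, 0.056, 0.0674]
tcp_rot: [0.183, 3.136, 0.0]
wrist_force: [-1.0, -2.7, 3.5]
width: 0.221
grip_force: 49.9
```

Call:
step_arm --pt "1.2 0 0.1 0 0" --pt "1.2 0 0.1 0 0"

```text
time: 17.8
tool_pos: [0.4774, 0.057, 0.0673]
tcp_rot: [-0.183, -3.136, -0.001]
wrist_force: [0.2, -2.6, 2.9]
width: 0.217
grip_force: 49.8
```

Call:
step_arm --pt "1.2 0 0.1 0 0" --pt "1.2 0 0.1 0 0"

```text
time: 18.0
tool_pos: [0.4771, 0.0584, 0.0669]
tcp_rot: [-0.183, -3.136, -0.001]
wrist_force: [1.0, 0.1, -0.2]
width: 0.219
grip_force: 49.5
```

The hole is found: vertical and lateral force both vanished at y≈0.0584. I'll lower gently, checking as I go.

Call:
step_arm --pt "1.2 0 0 0.1 0" --pt "1.2 0 0 0.2 0" --pt "1.2 0 0 0.2 0"

```text
time: 18.3
tool_pos: [0.4773, 0.0583, 0.0653]
tcp_rot: [-0.183, -3.136, -0.001]
wrist_force: [0.1, 1.9, 2.6]
width: 0.215
grip_force: 49.8
```

Call:
step_arm --pt "1.2 0 0 0.1 0" --pt "1.2 0 0 0.1 0"

```text
time: 18.5
tool_pos: [0.4775, 0.0582, 0.0645]
tcp_rot: [-0.183, -3.136, -0.001]
wrist_force: [-0.8, 2.6, 4.2]
width: 0.219
grip_force: 49.9
```

Call:
step_arm --pt "1.2 0 0.06 0 0" --pt "1.2 0 0.06 0 0"

```text
time: 18.7
tool_pos: [0.4775, 0.0585, 0.0645]
tcp_rot: [-0.183, -3.136, -0.0]
wrist_force: [-2.0, 2.7, 3.9]
width: 0.217
grip_force: 49.9
```

Call:
step_arm --pt "1.2 0 0.05 0 0" --pt "1.2 0 0.05 0 0"

```text
time: 18.9
tool_pos: [0.4775, 0.0591, 0.0641]
tcp_rot: [-0.183, -3.136, -0.001]
wrist_force: [-1.2, 2.0, 1.1]
width: 0.219
grip_force: 49.6
```

Call:
step_arm --pt "1.2 0.03 0.06 0 0" --pt "1.2 0.03 0.06 0 0"

```text
time: 19.1
tool_pos: [0.4773, 0.0593, 0.064]
tcp_rot: [-0.183, -3.136, 0.001]
wrist_force: [0.6, 1.0, -0.7]
width: 0.217
grip_force: 49.5
```

Call:
step_arm --pt "1.2 0 0 0.15 0" --pt "1.2 0 0 0.15 0"

```text
time: 19.3
tool_pos: [0.4772, 0.0594, 0.0625]
tcp_rot: [-0.183, -3.136, 0.0]
wrist_force: [1.3, 1.8, -2.2]
width: 0.219
grip_force: 49.5
```

Call:
step_arm --pt "1.2 -0.01 0.04 0.1 0" --pt "1.2 -0.01 0.04 0.25 0" --pt "1.2 -0.01 0.04 0.4 0" --pt "1.2 -0.01 0.04 0.4 0"

```text
time: 19.7
tool_pos: [0.4772, 0.0596, 0.0584]
tcp_rot: [-0.183, -3.136, 0.001]
wrist_force: [0.1, -0.7, -1.7]
width: 0.218
grip_force: 49.3
```

Call:
step_arm --pt "1.2 0 0 0.15 0" --pt "1.2 0 0 0.3 0" --pt "1.2 0 0 0.4 0" --pt "1.2 0 0 0.4 0"

```text
time: 20.1
tool_pos: [0.4774, 0.0599, 0.0546]
tcp_rot: [-0.183, -3.136, 0.0]
wrist_force: [-0.4, -0.5, -2.7]
width: 0.213
grip_force: 49.4
```

Call:
step_arm --pt "1.2 0 0 0.1 0" --pt "1.2 0 0 0.2 0" --pt "1.2 0 0 0.3 0" --pt "1.2 0 0 0.3 0"

```text
time: 20.5
tool_pos: [0.4774, 0.0599, 0.0517]
tcp_rot: [-0.183, -3.136, 0.0]
wrist_force: [-0.7, -1.0, -1.6]
width: 0.216
grip_force: 49.4
```

Call:
step_arm --pt "1.2 0 0 0.1 0" --pt "1.2 0 0 0.1 0"

```text
time: 20.7
tool_pos: [0.4775, 0.0599, 0.0507]
tcp_rot: [-0.183, -3.136, -0.0]
wrist_force: [-0.5, -0.9, -2.5]
width: 0.217
grip_force: 49.4
```

Call:
step_arm --pt "1.2 0 0 0.08 0" --pt "1.2 0 0 0.08 0"

```text
time: 20.9
tool_pos: [0.4775, 0.0599, 0.05]
tcp_rot: [-0.183, -3.136, 0.0]
wrist_force: [-0.7, -1.4, -1.4]
width: 0.214
grip_force: 49.4
```

Call:
step_arm --pt "1.2 0 0 0.05 0" --pt "1.2 0 0 0.05 0"

```text
time: 21.1
tool_pos: [0.4776, 0.06, 0.0498]
tcp_rot: [-0.183, -3.136, -0.0]
wrist_force: [-1.7, -0.7, 2.5]
width: 0.215
grip_force: 49.8
```

Call:
step_arm --pt "1.2 0 0 0.03 0" --pt "1.2 0 0 0.03 0"

```text
time: 21.3
tool_pos: [0.4776, 0.06, 0.0498]
tcp_rot: [-0.183, -3.136, -0.0]
wrist_force: [-2.3, -1.8, 4.7]
width: 0.219
grip_force: 50.1
```

The flange is seated at z=0.0498 with about 6 N of contact. Releasing now.

Call:
step_arm --pt "2.2 0 0 0 0" --pt "2.6 0 0 0 0" --pt "3.5 0 0 0 0" --pt "4.5 0 0 0 0" --pt "4.5 0 0 0 0" --force 20

```text
time: 21.8
tool_pos: [0.4776, 0.0599, 0.0492]
tcp_rot: [0.183, 3.136, 0.0]
wrist_force: [-0.5, 0.3, 0.2]
width: 0.526
grip_force: 0.0
```

Call:
step_arm --pt "4.5 0 0 -1 0" --pt "4.5 0 0 -3 0" --pt "4.5 0 0 -6 0" --pt "4.5 0 0 -10 0" --pt "4.5 0 0 -15 0" --pt "4.5 0 -5 -15 0" --pt "4.5 0 -10 -15 0" --pt "4.5 0 -15 -15 0" --pt "4.5 0 -20 -15 0" --pt "4.5 0 -25 -15 0" --pt "4.5 0 -25 -15 0" --pt "4.5 0 -25 -15 0"

```text
time: 23.0
tool_pos: [0.4482, -0.1894, 0.1999]
tcp_rot: [0.188, 3.135, 0.001]
wrist_force: [-0.0, 0.2, 0.5]
width: 0.528
grip_force: 0.0
```

```bash
python3 - <<'E'
from m import *
print(bot.read_state()["tool_pos"])
im,D=bot.read_camera("top"); im2,D2=bot.read_camera("scene"); P=cloud("top",D);Q=cloud("scene",D2)
for C in(P,Q):
    m=(np.hypot(C[...,0]-.4775,C[...,1]-.06)<.012)&(C[...,2]>.06)&(C[...,2]<.13); q=C[m]; print(len(q),q.mean(0) if len(q) else 0,np.percentile(q[:,2],[50,90,98]) if len(q) else 0)
f=lambda im,u,v,w,h:cv2.resize(im[v:v+h,u:u+w,::-1],(400,400),interpolation=cv2.INTER_CUBIC)
cv2.imwrite("pics/g4.png",np.hstack([f(im,185,180,100,100),f(im2,205,145,60,60)]))
E
```

```text
[ 0.44821013 -0.18943685  0.19986487]
28 [0.47874481 0.06011244 0.08605523] [0.08598178 0.09054312 0.09194367]
57 [0.48002288 0.05552058 0.0766354 ] [0.07849898 0.08688922 0.08763227]
```

View pics/g4.png

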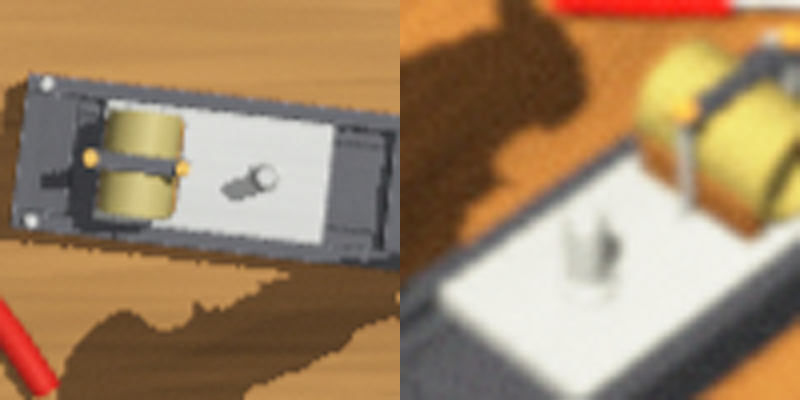

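The pin stands upright in the plate with its flange flat, at about (262,178) in the top crop. Its top is at about 0.087 m, which matches fully home.

```bash
python3 -c "
from workcell import bot
print(bot.finish_job())"
```

```text
the job is handed in; nothing more can be done
None
```

The job is handed in after about 23 s of the 56 s: the round-handled pin found the hidden hole and sits fully home with its flange flat on the plate, the gripper has let go, and no other pin or cup was touched.

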